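# Click the green filter into the light path and switch the lamp

### The arm

A 7-joint arm with a two-finger parallel gripper is mounted at the origin on the work surface. World frame = base frame: x ahead of the robot, y to its left, z up, the work surface at z = 0. Lengths are in m, angles in rad, forces in N, time in s.
With the tool pointing down it reaches from about 0.4 to 0.85 m from the base axis. Payload 10.4 kg.
Tool frame: the origin (TCP) lies on the centre line of the jaws, within the pads' length; the fingertips stand 8 mm ahead of it and the grasp point (between the pads) lies 11 mm behind it (r.finger_overhang is the distance from the TCP to the fingertips, in m); z points along the fingers, y is the line along which they close (so a half turn about z gives the same grasp; the last joint's range is limited). The gripper opens to 87 mm and grips with 3 to 60 N. Pads are 19 mm wide; open, the fingers measure 117 mm over their backs; the gripper's body (75 mm by 190 mm) begins 51 mm behind the grasp point.
Start: joints at [1.233, 0.332, -0.065, 1.46, 0.022, 1.35, -0.088], TCP at [0.194, -0.594, 0.231] pointing down, gripper open.
Joint ranges: [-2.6, 2.6], [-0.5, 2.12], [-1.47, 1.34], [0.16, 2.42], [-1.27, 4.41], [0.06, 2.06], [-2.6, 2.6]. Speed limits (rad/s): [2.22, 2.22, 2.79, 2.79, 3.14, 3.14, 3.14].

### API

Orientations are given as a unit quaternion [x, y, z, w].
In Python, from bench import r, vision gives the robot as it stands.
- The arm moves only by the tool drive_tool, never from a script. Its argument "series" is a list of rows, each a list of 2 entries, a list of its own where there are three numbers: the shift along the world's x, y, z in cm, then the turn about the world's z in degrees. A call has exactly 10 rows; each row shifts and turns the commanded pose from where the row before left it; what a row does not reach is not made up. A row lasts 1/8 s, in which the tool goes at most 62.5 mm and 10.7 degrees, less where a joint would pass 70% of its speed; a pose out of reach is approached as far as the arm can. A call with a gripper value outside its range is refused whole. "hand" is the closure, from 0 (fully open) to 1 (shut), set as the call begins (left out, the last holds). The fingers move at their own pace and stop on an object; "newtons" is the grip in N (left out, the last holds). Time passes only in rows, so rows that do not move let the fingers close, or fill a call up. It gives the time, the measured TCP pose, the force, the opening and the grip force at its end, in the units of the state.
- r.read_state(): the state, without advancing time (a new reading comes with each control period).
- vision.camera(name): name is "scene" or "top"; returns a dict with "color" (480x640x3 uint8, red, green, blue), "intrinsics" (3x3 intrinsics, pixels), "R" (3x3) and "t" (3): a world point X has camera coordinates R X + t. Camera axes: x right, y down, z forward; pixel columns grow to the right and rows downward; lengths in m; the calibration is good to about 2 mm. A picture is of the moment at which its call begins. There is no depth.
- r.close_job(): hands the job in; it is judged then, once.
The state is a dict: "time": time; "joint_positions": joint angles; "joint_vel": joint speeds; "joint_torque": joint torques, N m; "ee_pos": TCP position; "eef_rot": TCP orientation; "ft_force": force on the tool from outside, world axes, zero at the start; "torque": the same for the moment, N m; "width": finger opening in m; "grip_force": force on a finger pad.
Only numpy, scipy, OpenCV 4.12 (cv2) and the standard library are available. Lean on these libraries where they do the work, as an engineer would, in place of code of your own. Each camera call takes 0.05 s, during which the arm holds its last target. There are 200 camera calls.

### The job

Lay a fingertip on the knurled rim of the black filter wheel and turn it by friction, clockwise seen from above, by one click, so that the green filter rests in its detent at the red pointer; do not run on to the amber one. With the green filter in place, press the blue lamp button all the way down with a fingertip and let it come back up. Grasp nothing, and leave the dish, the objective lens and the oil bottle where they stand.

Things in the scene. Friction and masses are not known exactly. Their poses are not given: they have to be found in the camera images.
- wheel (a joint): filter wheel angle (rad), grows clockwise seen from above: 0 = pale filter at the pointer (about the start), 0.785 = green, 1.571 = amber. Detents at these three: it resists by up to 0.1 N m until 0.39 rad, then pulls itself on into the green detent and stays; past 1.18 rad it pulls on to amber. Stops at -0.08 and 1.65. Lifting the finger lets it settle
- wheel_center (a point): fixed point on the wheel's vertical axis, level with its flat free top face, 70 mm above the bench. Black disc, 104 mm diameter, 16 mm thick; its fine-knurled rim is the ring of 37 to 52 mm radius, best touched from above at 42 mm: a fingertip turns it by friction alone (coefficient about 1; a push of 8 to 15 N is ample, under 5 N slips). Site axes: z up, -x towards the pointer
- filter_green (a point): centre of the green filter's face, flush in the wheel's top, turning with it; 18 mm diameter, 27 mm from the axis. The pale filter lies 45 degrees to one side, the amber one 45 degrees to the other; each has a white stripe across the rim
- turret: fixed light grey body under the wheel, origin on the wheel's axis at bench level, yaw varies: 150 x 140 mm, 50 mm high, plus a dark finned lamp house 110 mm wide, 70 mm high, from 75 to 120 mm along its +x. The red pointer is at its -x side
- pointer (a point): tip of the fixed red triangle on the light grey body that points at the wheel rim, 57 mm from the wheel's axis, 51 mm above the bench; the filter lying between it and the axis is the one in the light path
- lamp_button (a joint): travel of the lamp button (m): 0 = up, 0.006 = fully down; a spring returns it, fully down takes about 5 N
- lamp_button_top (a point): centre of the top face of the blue round lamp button (32 mm diameter), pressed straight down. It stands in a black housing on a fixed off-white box, 85 x 85 mm and 30 mm high, whose place and yaw vary
- dish_center (a point): centre of a loose covered clear dish, 62 mm diameter, 15.5 mm high; to be left alone
- objective_center (a point): centre of a loose black objective lens with a yellow ring, standing, 32 mm diameter, 46 mm high; to be left alone
- oil_center (a point): centre of a loose amber oil bottle with black cap, standing, 32 mm diameter, 65 mm high; to be left alone
Mind the look-alikes: they are no part of the job. Of the things that look like the part that bears lamp_button, the middle-sized one is meant.

How it is judged:
By the outcome, as a careful person would: the job done as asked, in the order asked, and still so for the second after the job is handed in, with the robot touching nothing.
It also fails if it takes over 43 s, if anything falls off the work surface, if the arm or the gripper's body presses on something with over 40 N, if the wrist force passes 120 N, or if a joint passes its speed limit or range.

## Working session

There is one attempt and no reset: what is moved stays moved. The work goes in short steps, Python scripts to look and compute and a tool call to move; the robot and the scene stay as the last step left them, time stands still between calls to the robot, and variables do not carry over. Pictures are saved under pics/ and viewed, at most 10 in all, crops included, and the job is handed in when it is done.

Besides the shell and the picture viewer there is one more tool, called after "Request:" as name(argument=value, ...), one argument or row to a line, values as JSON. drive_tool: Moves the arm, as the interface text tells. Its arguments: {"type":"object","properties":{"series":{"type":"array"},"hand":{"type":"number"},"newtons":{"type":"number"}},"required":["series"]}

```bash
ls; mkdir -p pics
cat > h.py <<'E'
import numpy as np, cv2
from bench import r, vision
def shot(n,f):
    c=vision.camera(n); cv2.imwrite(f'pics/{f}.png',c['color'][:,:,::-1]); return c
def ray(c,u,v,z):
    K,R,t=c['intrinsics'],np.array(c['R']),np.array(c['t'])
    d=R.T@np.linalg.solve(K,[u,v,1.]); o=-R.T@t
    return o+d*(z-o[2])/d[2]
def proj(c,X):
    p=c['intrinsics']@(np.array(c['R'])@np.array(X)+c['t']); return p[:2]/p[2]
E
python3 - <<'E'
from h import *
for n in ('top','scene'):
    c=shot(n,n+'0'); print(n,(-np.array(c['R']).T@c['t']).round(3), c['intrinsics'][0][0])
s=r.read_state(); print(s['time'],s['ee_pos'],s['eef_rot'],s['ft_force'],s['width'],r.finger_overhang)
E
```

```text
pics
top [ 0.401 -0.018  0.891] 437.71333261624636
scene [ 1.118 -0.398  0.753] 476.25346502322185
0.1 [ 0.19341877 -0.59396817  0.22983845] [ 9.87633939e-01  1.56776315e-01 -1.14088970e-04 -6.13739141e-04] [ 0.37737943  0.03535813 -0.32882979] 0.08725545650817793 0.008
```

View pics/top0.png

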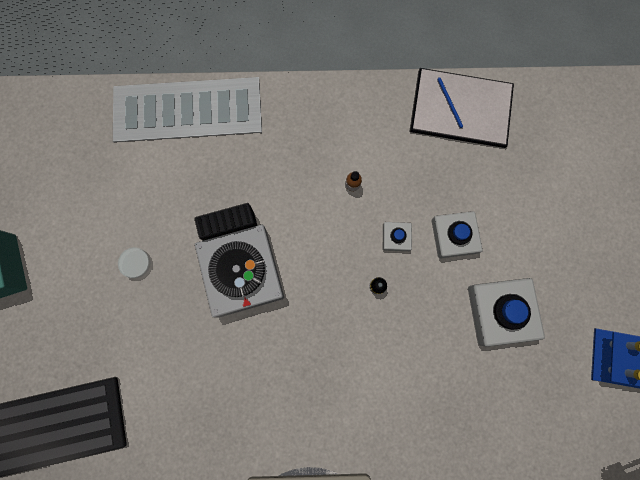

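View pics/scene0.png

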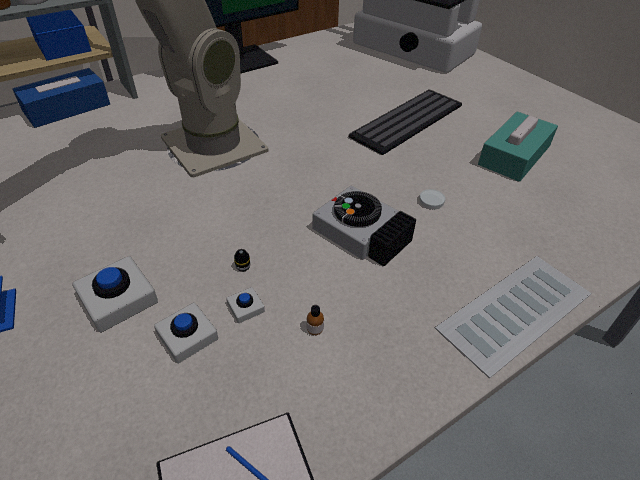

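The top view shows wheel hub (237,269), red pointer (246,302), pale filter (239,283), green (248,275) and amber (250,265). The oil bottle is at (354,180), the objective at (379,286) and the dish at (134,263).
Button candidates are small (398,236), medium (460,233) and large (512,312). I choose the medium one and will check that its box is 85 mm.

```bash
cat > m.py <<'E'
from h import *
def blobs(c,lo,hi,box=None,amin=8):
    h=cv2.cvtColor(c['color'],cv2.COLOR_RGB2HSV); m=cv2.inRange(h,lo,hi)
    if box: k=np.zeros_like(m);k[box[1]:box[3],box[0]:box[2]]=255;m&=k
    n,l,s,ce=cv2.connectedComponentsWithStats(m)
    return [(ce[i].round(1),s[i,4],s[i,:4]) for i in range(1,n) if s[i,4]>=amin]
E
python3 - <<'E'
from m import *
c=vision.camera('top'); W=(190,200,290,325)
for n,lo,hi,z,b in [('green',(45,100,60),(75,255,255),.07,W),('red',(0,150,80),(4,255,255),.051,W),('red2',(172,120,80),(180,255,255),.051,W),('amber',(5,150,80),(22,255,255),.07,W),('blue',(100,150,60),(125,255,255),.045,(370,200,560,350)),('box',(0,0,150),(180,40,255),.03,(370,200,560,360)),('pale',(90,20,150),(120,90,255),.07,W)]:
    for ce,a,s in blobs(c,lo,hi,b):
        print(n,ce,a,s,ray(c,*ce,z).round(4))
g=cv2.cvtColor(c['color'],cv2.COLOR_RGB2GRAY)
# wheel outline: dark ring in crop
m=cv2.inRange(g,0,75);k=np.zeros_like(m);k[238:302,205:270]=255
n,l,s,ce=cv2.connectedComponentsWithStats(cv2.morphologyEx(m&k,cv2.MORPH_CLOSE,np.ones((5,5))))
i=1+s[1:,4].argmax();print('wheel',s[i],ce[i])
hub=ray(c,236,268.5,.07);print('hub',hub)
im=c['color'];a=cv2.resize(im[195:330,190:290],None,fx=4,fy=4);b=cv2.resize(im[195:330,405:500],None,fx=4,fy=4)
cv2.imwrite('pics/crop.png',np.hstack([a,b])[:,:,::-1])
E
```

```text
green [247.9 275.1] 68 [244 271   9   9] [0.4864 0.1038 0.07  ]
red [246.  302.2] 35 [243 298   8   8] [0.437  0.1099 0.051 ]
amber [249.5 264.2] 64 [245 260  10   9] [0.5069 0.1009 0.07  ]
blue [461.7 231.1] 198 [453 224  17  16] [ 0.5666 -0.3141  0.045 ]
blue [398.8 234.1] 87 [394 229  11  11] [ 0.5633 -0.1892  0.045 ]
blue [515.4 310.8] 463 [503 300  25  23] [ 0.409  -0.4039  0.045 ]
box [389.6 201.3] 9 [388 200   5   4] [ 0.6345 -0.1774  0.03  ]
box [491.5 204. ] 13 [488 200   9   7] [ 0.6244 -0.385   0.03  ]
box [468.9 206.9] 8 [468 205   3   5] [ 0.6193 -0.3383  0.03  ]
box [380.2 208.7] 10 [379 207   4   4] [ 0.6194 -0.1575  0.03  ]
box [396.8 208.6] 9 [395 207   4   4] [ 0.6189 -0.1912  0.03  ]
box [495.2 212.4] 23 [492 209   7   7] [ 0.6067 -0.3908  0.03  ]
box [454.6 233. ] 784 [436 213  45  42] [ 0.5659 -0.3047  0.03  ]
box [384.  215.7] 11 [382 214   4   4] [ 0.6047 -0.1645  0.03  ]
box [391.4 218.5] 15 [389 215   5   7] [ 0.5986 -0.1791  0.03  ]
box [398.  216.6] 10 [397 214   3   5] [ 0.6022 -0.1927  0.03  ]
box [477.7 218.4] 17 [477 215   3   9] [ 0.595 -0.354  0.03 ]

[... 2563 characters left out ...]
4551 -0.412   0.03  ]
box [393.5 324. ] 8 [393 322   2   5] [ 0.3895 -0.1718  0.03  ]
box [411.2 325.9] 9 [410 324   3   4] [ 0.3851 -0.2058  0.03  ]
box [440.6 326.1] 8 [439 324   4   5] [ 0.3834 -0.2626  0.03  ]
box [372.1 336.9] 15 [370 335   6   6] [ 0.3662 -0.1292  0.03  ]
box [430.  336.3] 10 [429 334   3   6] [ 0.3647 -0.2408  0.03  ]
box [504.1 340. ] 10 [502 338   5   4] [ 0.3543 -0.383   0.03  ]
box [379.8 353.4] 14 [376 352   8   5] [ 0.3352 -0.1425  0.03  ]
box [407.8 356.6] 8 [406 356   5   2] [ 0.328  -0.1957  0.03  ]
pale [239.1 282. ] 69 [235 278   9   9] [0.4739 0.1201 0.07  ]
wheel [ 208  241   57   61 2222] [235.53870387 268.86453645]
hub [0.49935514 0.12617675 0.07      ]
```

View pics/crop.png

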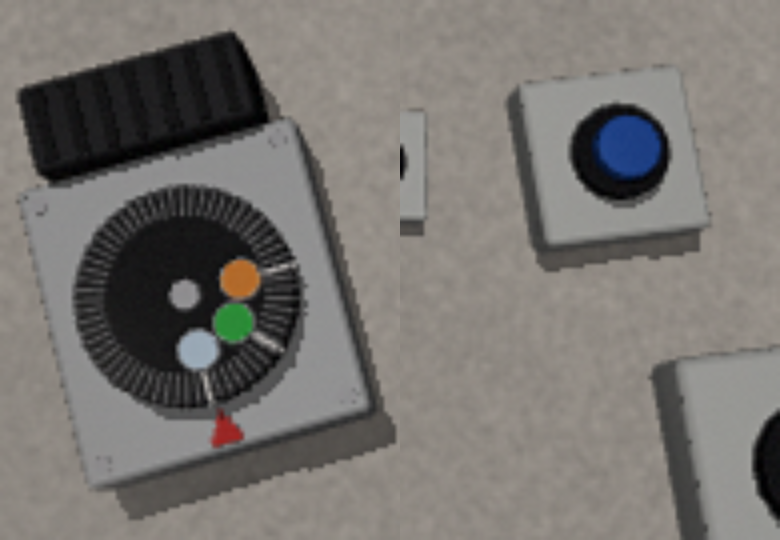

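The crop confirms the medium box, about 40 px or roughly 82 mm a side. The pale filter is at the pointer, and the wheel centre is about (236.2,268.7) px, i.e. (0.4995, 0.126). I plan to touch the near rim at 198° with the jaws shut and sweep −45°.

Request:
drive_tool(
  series=[
    [[5, 5.5, 0], 0],
    [[5, 5.5, 0], 0],
    [[5, 5.5, 0], 0],
    [[5, 5.5, 0], 0],
    [[5, 5.5, 0], 0],
    [[0.5, 6, 0], 0],
    [[0.5, 6, 0], 0],
    [[0.5, 6, 0], 0],
    [[0, 6, 0], 0],
    [[0, 6, 0], 0],
  ],
  hand=1,
  newtons=20,
)

```text
time: 1.4
ee_pos: [0.4184, -0.0612, 0.2306]
eef_rot: [0.988, 0.157, 0.0, 0.0]
ft_force: [0.2, -0.3, -1.2]
width: 0.0015
grip_force: 0.0
```

Run:
```python
from m import *
from scipy.optimize import least_squares
t=vision.camera('top');s=vision.camera('scene')
for ce,a,b in blobs(s,(100,150,60),(125,255,255),(80,250,270,350),20): print(ce,a,b)
bs=[x for x in blobs(s,(100,150,60),(125,255,255),(160,300,210,345),20)][0]
u=bs[0]; ut=np.array([461.7,231.1])
f=least_squares(lambda X:np.r_[proj(t,X)-ut,proj(s,X)-u],[.566,-.314,.04]);print('button',f.x,f.fun)
g=(348,206)
for n,lo,hi in [('green',(45,100,60),(75,255,255))]: 
    for ce,a,b in blobs(s,lo,hi,(320,190,390,230)):
        f=least_squares(lambda X:np.r_[proj(t,X)-[247.9,275.1],proj(s,X)-ce],[.49,.1,.07]);print('green',ce,f.x,f.fun)
```

```text
[108.6 277.5] 417 [ 96 268  26  21]
[244.2 297.6] 89 [239 293  11  10]
[182.8 321.4] 241 [174 313  19  17]
button [ 0.56658315 -0.31188076  0.04778587] [-0.6566664  -0.26160866 -0.64373623 -0.05180338]
green [345.5 205.2] [0.48668464 0.10424307 0.07094648] [-0.33231388 -0.18950702 -0.44597135  0.07591103]
```

```bash
python3 -c "
from h import *
s=r.read_state();print(s['ee_pos'],s['ft_force'])"
```

```text
[ 0.41876939 -0.05702439  0.2309213 ] [ 0.07943939 -0.42857487  0.22925839]
```

Request:
drive_tool(
  series=[
    [[1, 4, 0], 0],
    [[1, 4.5, 0], 0],
    [[1, 4.5, 0], 0],
    [[1.1, 4, 0], 0],
    [[0, 0, -4], 0],
    [[0, 0, -4], 0],
    [[0, 0, -3], 0],
    [[0, 0, -2.5], 0],
    [[0, 0, 0], 0],
    [[0, 0, 0], 0],
  ],
)

```text
time: 2.75
ee_pos: [0.4603, 0.107, 0.0965]
eef_rot: [0.988, 0.157, 0.0, -0.0]
ft_force: [0.0, 0.3, 0.4]
width: 0.0006
grip_force: 0.0
```

Request:
drive_tool(
  series=[
    [[0, 0.6, 0], 0],
    [[0, 0, -0.5], 0],
    [[0, 0, -0.5], 0],
    [[0, 0, -0.5], 0],
    [[0, 0, -0.1], 0],
    [[0, 0, -0.1], 0],
    [[0, 0, -0.1], 0],
    [[0, 0, 0], 0],
    [[0, 0, 0], 0],
    [[0, 0, 0], 0],
  ],
)

```text
time: 4.0
ee_pos: [0.4598, 0.1129, 0.0783]
eef_rot: [0.988, 0.157, 0.0, 0.0]
ft_force: [-5.3, -1.5, 9.7]
width: 0.0004
grip_force: 5.4
```

Request:
drive_tool(
  series=[
    [[0, 0, -0.03], 0],
    [[-0.1, 0.35, 0], -5],
    [[-0.07, 0.36, 0], -5],
    [[-0.035, 0.365, 0], -5],
    [[0, 0.365, 0], -5],
    [[0.03, 0.365, 0], -5],
    [[0.06, 0.36, 0], -5],
    [[0.09, 0.355, 0], -5],
    [[0.12, 0.345, 0], -5],
    [[0, 0, 0], 0],
  ],
)

```text
time: 5.25
ee_pos: [0.4607, 0.1431, 0.0783]
eef_rot: [0.982, -0.191, 0.0, -0.001]
ft_force: [-4.9, 2.0, 13.5]
width: 0.0002
grip_force: 6.3
```

Run:
```python
from m import *
c=vision.camera('scene')
C=np.array([.4995,.1258])
for n,lo,hi in [('green',(45,100,60),(75,255,255)),('amber',(5,150,80),(22,255,255))]: 
    for ce,a,b in blobs(c,lo,hi,(320,180,390,230)):
        p=ray(c,*ce,.0705)[:2]-C; print(n,ce,a,p.round(4),np.degrees(np.arctan2(p[1],p[0]))%360)
s=r.read_state();print(s['ee_pos'],s['ft_force'],s['time'])
cv2.imwrite('pics/s1.png',cv2.resize(c['color'][150:280,270:440],None,fx=4,fy=4)[:,:,::-1])
```

```text
green [347.7 200.1] 34 [-0.0245 -0.0057] 193.14806679504824
amber [345.4 205.9] 34 [-0.0111 -0.0218] 243.0696144120978
[0.46061595 0.14309916 0.07829363] [-6.33666235  3.72726142 12.06505706] 5.3
```

View pics/s1.png

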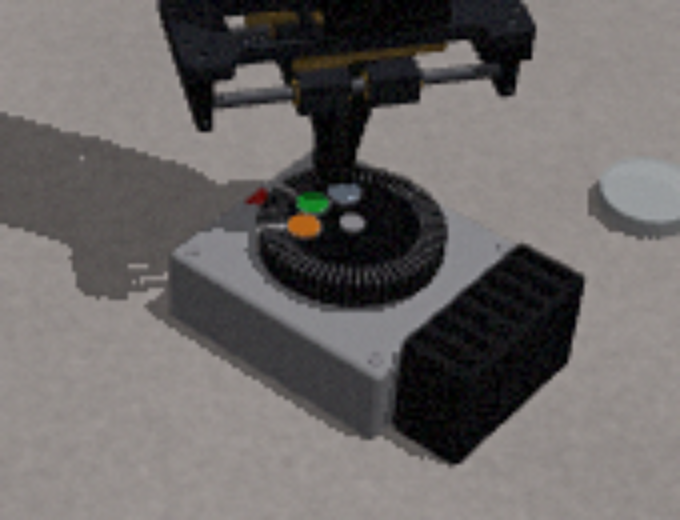

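The green filter (347.7,200.1) is now at the pointer, at 193° against 194°. I'll lift and head to the button.

Request:
drive_tool(
  series=[
    [[0, 0, 0.5], 0],
    [[0, 0, 3], 0],
    [[0, 0, 4], 0],
    [[0, 0, 4], 0],
    [[1.5, -5, 0], 0],
    [[1.5, -6, 0], 0],
    [[1.5, -6, 0], 0],
    [[1.5, -6, 0], 0],
    [[1.5, -6, 0], 0],
    [[1.5, -6, 0], 0],
  ],
)

```text
time: 6.55
ee_pos: [0.5509, -0.2107, 0.1925]
eef_rot: [0.982, -0.191, 0.0, 0.0]
ft_force: [2.4, 0.8, -0.0]
width: 0.0006
grip_force: 0.0
```

Request:
drive_tool(
  series=[
    [[1.5, -6, 0], 0],
    [[0, -4, 0], 0],
    [[0, 0, 0], 0],
    [[0, 0, 0], 0],
    [[0, 0, 0], 0],
    [[0, 0, 0], 0],
    [[0, 0, 0], 0],
    [[0, 0, 0], 0],
    [[0, 0, 0], 0],
    [[0, 0, 0], 0],
  ],
)

```text
time: 7.8
ee_pos: [0.5657, -0.3084, 0.1923]
eef_rot: [0.982, -0.191, 0.0, 0.0]
ft_force: [-0.1, -0.1, 1.0]
width: 0.0005
grip_force: 0.0
```

Run:
```python
from m import *
c=vision.camera('top')
C=np.array([.4995,.1258]);W=(190,200,290,325)
for n,lo,hi,z in [('green',(45,100,60),(75,255,255),.07),('red',(0,150,80),(4,255,255),.051)]: 
    for ce,a,b in blobs(c,lo,hi,W):
        p=ray(c,*ce,z)[:2]-C; print(n,ce,a,p.round(4),np.degrees(np.arctan2(p[1],p[0]))%360)
s=r.read_state();print(s['ee_pos'],s['ft_force'],s['time'])
```

```text
green [239.2 281.9] 69 [-0.0255 -0.0059] 192.98619069929427
red [246.1 302.3] 34 [-0.0627 -0.0161] 194.40022991265786
[ 0.5656763  -0.30845629  0.19226321] [ 0.46899145 -0.717087   -0.3405965 ] 7.85
```

The wheel has settled with green at (239.2,281.9), where the pale filter began, so it is in the detent. Next I press the button.

Request:
drive_tool(
  series=[
    [[0, -0.4, -4], 0],
    [[0, 0, -4], 0],
    [[0, 0, -3], 0],
    [[0, 0, -1.2], 0],
    [[0, 0, -0.3], 0],
    [[0, 0, -0.2], 0],
    [[0, 0, -0.2], 0],
    [[0, 0, 0], 0],
    [[0, 0, 0], 0],
    [[0, 0, 0], 0],
  ],
)

```text
time: 9.1
ee_pos: [0.5658, -0.3125, 0.0635]
eef_rot: [0.982, -0.191, 0.0, 0.0]
ft_force: [0.2, -1.3, -0.2]
width: 0.0004
grip_force: 0.0
```

Request:
drive_tool(
  series=[
    [[0, 0, -0.2], 0],
    [[0, 0, -0.2], 0],
    [[0, 0, -0.1], 0],
    [[0, 0, -0.1], 0],
    [[0, 0, -0.1], 0],
    [[0, 0, 0], 0],
    [[0, 0, 0], 0],
    [[0, 0, 0], 0],
    [[0, 0, 0], 0],
    [[0, 0, 0], 0],
  ],
)

```text
time: 10.35
ee_pos: [0.5658, -0.3125, 0.0563]
eef_rot: [0.982, -0.19, 0.0, 0.0]
ft_force: [0.1, 0.1, 4.0]
width: 0.0002
grip_force: 1.9
```

Request:
drive_tool(
  series=[
    [[0, 0, -0.1], 0],
    [[0, 0, -0.1], 0],
    [[0, 0, -0.1], 0],
    [[0, 0, -0.1], 0],
    [[0, 0, 0], 0],
    [[0, 0, 0], 0],
    [[0, 0, 0], 0],
    [[0, 0, 0], 0],
    [[0, 0, 0], 0],
    [[0, 0, 0], 0],
  ],
)

```text
time: 11.6
ee_pos: [0.5659, -0.3125, 0.0542]
eef_rot: [0.982, -0.191, 0.0, 0.0]
ft_force: [-8.0, 3.7, 21.2]
width: 0.0006
grip_force: 10.4
```

Run:
```python
from m import *
c=vision.camera('scene')
cv2.imwrite('pics/s2.png',cv2.resize(c['color'][270:370,130:240],None,fx=6,fy=6,interpolation=cv2.INTER_CUBIC)[:,:,::-1])
```

```text
(no output)
```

View pics/s2.png

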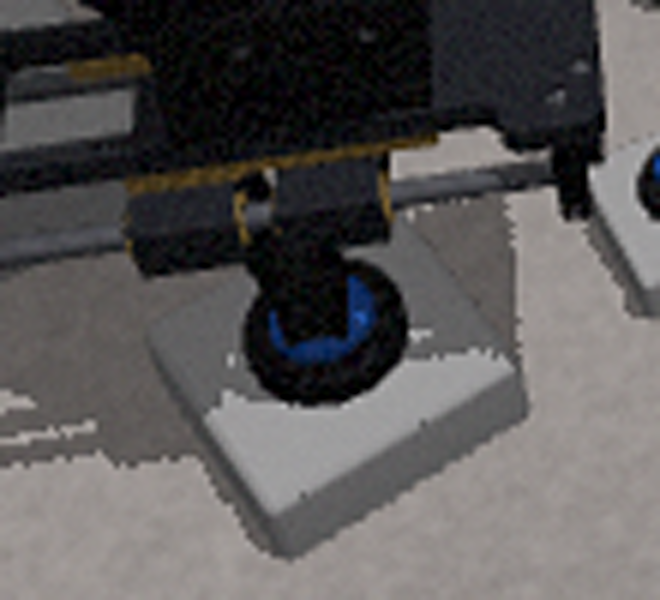

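Request:
drive_tool(
  series=[
    [[0, 0, 0.3], 0],
    [[0, 0, 0.05], 0],
    [[0, 0, 0], 0],
    [[0, 0, 0], 0],
    [[0, 0, 0], 0],
    [[0, 0, 0], 0],
    [[0, 0, 0], 0],
    [[0, 0, 0], 0],
    [[0, 0, 0], 0],
    [[0, 0, 0], 0],
  ],
)

```text
time: 12.9
ee_pos: [0.5657, -0.3124, 0.0558]
eef_rot: [0.982, -0.191, 0.0, 0.0]
ft_force: [0.0, 0.3, 3.6]
width: 0.0004
grip_force: 2.0
```

The fingertip sat inside the blue face (320,310 in the crop), clear of the housing. It stalled at 21 N, so the button was fully down. Now I lift clear.

Request:
drive_tool(
  series=[
    [[0, 0, 0.3], 0],
    [[0, 0, 0.5], 0],
    [[0, 0, 2], 0],
    [[0, 0, 4], 0],
    [[0, 0, 4], 0],
    [[0, 0, 4], 0],
    [[0, -4, 0], 0],
    [[0, -6, 0], 0],
    [[0, -6, 0], 0],
    [[0, 0, 0], 0],
  ],
)

```text
time: 14.15
ee_pos: [0.5626, -0.4781, 0.2032]
eef_rot: [0.981, -0.194, -0.001, 0.001]
ft_force: [-0.5, 1.2, -0.4]
width: 0.0007
grip_force: 0.0
```

Run:
```python
from m import *
c=vision.camera('top');s=vision.camera('scene')
print('green',[x[0] for x in blobs(c,(45,100,60),(75,255,255),(190,200,290,325))])
print('blue scene',blobs(s,(100,150,60),(125,255,255),(160,300,210,345),20))
print(r.read_state()['ft_force']); print(r.close_job())
```

```text
green [array([239.2, 281.9])]
blue scene [(array([182.9, 321.3]), np.int32(239), array([174, 313,  19,  17], dtype=int32))]
[-0.04537016  2.05307532  0.04753821]
the job is handed in; nothing more can be done
None
```

The job is handed in at about 14 s: the wheel was turned one click so the green filter rests at the pointer, then the lamp button on the middle-sized box was pressed until it stopped, and it came back up; I grasped nothing and kept away from the dish, the objective lens and the oil bottle.

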